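# Set the clamped bookend of a bedside book rack

## Robot

A 6-joint arm with a two-finger parallel gripper is mounted at the origin on the work surface. World frame = base frame: x ahead of the robot, y to its left, z up, the work surface at z = 0. Lengths are in m, angles in degrees, forces in N, time in s.
With the tool pointing down it reaches from about 0.275 to 0.875 m from the base axis. Payload 12.5 kg.
Tool frame: the origin (TCP) lies at the very end of the fingers, on their centre line; the grasp point (between the pads) lies ctrl.grip_point_offset behind it (ctrl.grip_point_offset is the distance from the TCP to the grasp point, in m); z points along the fingers, y is the line along which they close (so a half turn about z gives the same grasp; the last joint's range is limited). The gripper opens to 85 mm and grips with 20 to 120 N. Pads are 22 mm wide; open, the fingers measure 114 mm over their backs; the gripper's body (76 mm by 85 mm) begins 54 mm behind the grasp point. The pads swing forward as they close: fully open they stand 13 mm farther back than shut.
Start: joints at [-70.508, 20.094, 94.641, -0, 65.266, -4.847], TCP at [0.227, -0.501, 0.211] pointing down, gripper open.
Joint ranges: [-157.81, 157.81], [-45, 120.19], [0.68, 151.7], [-89.99, 269.99], [4.06, 180], [-164.3, 164.3]. Speed limits (degrees/s): [127.2, 127.2, 159.86, 180, 180, 180].

## Interface

Orientations are given as [roll, pitch, yaw] about the fixed x, y, z axes, in that order (R = Rz(yaw) Ry(pitch) Rx(roll)).
In Python, from cell import ctrl gives the robot as it stands.
- The arm moves only by the tool drive_tool, never from a script. Its argument "series" is a list that holds one entry, the list of rows, each a list of 7 numbers: the turn, a rotation vector about the tool's x, y, z in units of pi/4 rad (1.0 is pi/4 rad), then the shift along the tool's x, y, z in units of 2 cm (1.0 is 2 cm), then the closure, from -1 (fully open) to 1 (shut). In form: [[[rx, ry, rz, x, y, z, gripper], ...]]. A call has 1 to 20 rows; each row shifts and turns the commanded pose from where the row before left it, along the tool's axes as they then stand; what a row does not reach is not made up. A row lasts 1/10 s, in which the tool goes at most 50 mm and 8.59 degrees, less where a joint would pass 70% of its speed; a pose out of reach is approached as far as the arm can. A call with a number of a shift or a turn outside -1 to 1 is refused whole. A call with a gripper value outside its range is refused whole. The fingers move at their own pace and stop on an object; "squeeze" is the grip in N (left out, the last holds). Time passes only in rows, so rows that do not move let the fingers close. It gives the time, the measured TCP pose, the force, the opening and the grip force at its end, in the units of the state.
- ctrl.read_state(): the state, without advancing time (a new reading comes with each control period).
- ctrl.camera(name): name is "scene" or "top" or "wrist"; returns a dict with "color" (480x640x3 uint8, red, green, blue), "vertical_fov" (degrees; the focal length in pixels is half the picture's height over the tangent of half this angle, whatever the lens; pixels are square), "cx", "cy" (the principal point, pixels), "extrinsics" (4x4, takes a point from world to camera coordinates). Camera axes: x right, y up, looking along -z (the intrinsics and any distortion apply to the point x, -y, -z); pixel columns grow to the right and rows downward; lengths in m; the calibration is good to about 2 mm. A picture is of the moment at which its call begins. There is no depth.
- ctrl.close_job(): hands the job in; it is judged then, once.
The state is a dict: "clock": time; "qpos": joint angles; "joint_vel": joint speeds; "effort": joint torques, N m; "tcp_pos": TCP position; "ee_rot": TCP orientation; "force": force on the tool from outside, world axes, zero at the start; "torque": the same for the moment, N m; "grip_width": finger opening in m; "grasp_force": force on a finger pad.
Only numpy, scipy, OpenCV 4.12 (cv2) and the standard library are available. Lean on these libraries where they do the work, as an engineer would, in place of code of your own. Each camera call takes 0.05 s, during which the arm holds its last target. There are 200 camera calls.

## Task

Set the sliding bookend of the bedside book rack: swing its clamp lever fully open, slide the bookend along the rail until its steel pointer stands in line with the tip of the V-shaped dark steel marker (not the round one), then swing the lever fully back so the bookend is clamped there. Leave the book on the rack and the coaster, mug, spectacle case and jar around it where they are.

Things in the scene. Friction and masses are not known exactly. Their poses are not given: they have to be found in the camera images.
- rack: (all sizes here in mm) light wooden book rack fixed to the table, deck 220 (x) x 520 (y) x 18 thick; origin under the deck's centre, its y along the steel twin rail (44 wide, 12 high, on the deck). A fixed end panel 160 wide rises to 128 above the table at y = -250. The rack stands turned by up to 0.25 rad
- bookend (a joint): position of the sliding bookend along the rail in m, 0 to 0.24, growing along the rack's +y (0.12 is the rack's middle). The lever must be open for it to slide; it then needs about 9 N (about 25 N or more while clamped)
- clamp_lever (a joint): clamp lever angle in rad: 0 = fully closed (clamped), lever pointing across the rail to the rack's -x; 1.6 = fully open, lever pointing along the rack's +y. It opens clockwise seen from above, stays where it is left, and needs about 3 to 6 N at the knob; below about 0.7 it clamps the bookend
- panel_top (a point): middle of the top edge of the bookend's upright wooden panel, 120 above the table. The panel is 18 thick along the rail (rack y) and 90 wide (rack x), and rises from a wooden block 90 (x) x 95 (y), top 52 above the table, that reaches from 14 on the panel's -y side to 81 on its +y side. The panel can be gripped from above across its thickness. Axes as the rack's
- lever_pivot (a point): top of the lever's pivot, 74 above the table, on the block 48 from the panel's mid-plane towards the rack's +y. The knob moves round it on a circle of radius 68. Axes as the rack's
- lever_knob (a point): centre of the top of the lever's black upright knob: a round post 22 across, from 64 to 110 above the table, at the end of the lever (flat steel bar, 64 to 73 above the table). This frame turns with the lever; the lever points along its -x
- pointer_tip (a point): free end of the bookend's steel pointer, a bar 8 wide below the panel's mid-plane that sticks out 25 beyond the panel towards the rack's +x, low over the deck; this point is on its mid-line. Axes as the rack's
- vee_marker: V of two dark steel bars, each 40 long, 8 wide, 4 thick, fixed on the deck on the rack's +x side, in one of two places; origin at the tip of the V, which points at the rail (rack -x); axes as the rack's. The pointer is in line when it has the same y as this tip in the rack's frame
- disc_marker: round dark steel disc, 34 across, 4 thick, fixed on the deck in the other place: not the target; origin on its edge nearest the rail, axes as the rack's
- rack_book: small blue clothbound book, 156 x 76 x 24, lying flat on the rack at the fixed end panel; origin under its centre
- coaster: dark round coaster, 96 across, 8 thick, on the table; origin under its centre
- mug: white mug, 80 across, 90 tall, on the table; origin under its centre
- glasses_case: grey spectacle case, 65 x 160 x 36, on the table; origin under its centre
- cream_jar: squat amber jar, 68 across, 55 tall, on the table; origin under its centre

How it is judged:
By the outcome, as a careful person would: the job done as asked, in the order asked, and still so for the second after the job is handed in, with the robot touching nothing.
It also fails if it takes over 72 s, if anything falls off the work surface, if the arm or the gripper's body presses on something with over 40 N, if the wrist force passes 120 N, or if a joint passes its speed limit or range.

## Working session

There is one attempt and no reset: what is moved stays moved. The work goes in short steps, Python scripts to look and compute and a tool call to move; the robot and the scene stay as the last step left them, time stands still between calls to the robot, and variables do not carry over. Pictures are saved under pics/ and viewed, at most 10 in all, crops included, and the job is handed in when it is done.

Besides the shell and the picture viewer there is one more tool, called after "Request:" by a JSON object that holds its "name" and its "arguments". drive_tool: Moves the arm, as the interface text tells. Its arguments: {"type":"object","properties":{"series":{"type":"array","items":{"type":"array","items":{"type":"array","items":{"type":"number","minimum":-1,"maximum":1}}}},"squeeze":{"type":"number"}},"required":["series"]}

```bash
ls; mkdir -p pics; cat > h.py <<'E'
import numpy as np, cv2
from cell import ctrl
def snap(n,f):
    c=ctrl.camera(n); cv2.imwrite('pics/'+f,c['color'][:,:,::-1]); 
    np.savez('pics/'+f+'.npz',E=c['extrinsics'],f=240/np.tan(np.radians(c['vertical_fov']/2)),cx=c['cx'],cy=c['cy'],); return c
def load(f): return np.load('pics/'+f+'.npz')
def ray(f,u,v):
    d=load(f);E=d['E'];R=E[:3,:3];o=-R.T@E[:3,3]
    return o,R.T@np.array([(u-d['cx'])/d['f'],-(v-d['cy'])/d['f'],-1])
def atz(f,u,v,z):
    o,d=ray(f,u,v); return o+d*(z-o[2])/d[2]
def proj(f,P):
    d=load(f);E=d['E'];p=E[:3,:3]@np.array(P)+E[:3,3]
    return d['cx']+d['f']*p[0]/-p[2], d['cy']-d['f']*p[1]/-p[2]
def tri(*obs):
    A=np.zeros((3,3));b=np.zeros(3)
    for f,u,v in obs:
        o,d=ray(f,u,v);d/=np.linalg.norm(d);M=np.eye(3)-np.outer(d,d);A+=M;b+=M@o
    return np.linalg.solve(A,b)
E
python3 - <<'E'
from h import *
for n in('scene','top'):
    c=snap(n,n+'0.png'); print({k:v for k,v in c.items() if k!='color'})
s=ctrl.read_state();print(s,ctrl.grip_point_offset)
E
```

```text
pics
{'vertical_fov': 55.26535571057214, 'cx': 310.36451757886596, 'cy': 232.92530914314506, 'extrinsics': array([[-0.7979382 ,  0.60256267,  0.01458974,  0.37822859],
       [-0.42593878, -0.58084168,  0.69368516,  0.1114841 ],
       [ 0.42646311,  0.54730355,  0.72013057, -1.38372614],
       [ 0.        ,  0.        ,  0.        ,  1.        ]])}
{'vertical_fov': 42.07115691578597, 'cx': 321.5572954319754, 'cy': 234.0762726299208, 'extrinsics': array([[-0.02519548, -0.99966941, -0.00512395,  0.00896217],
       [ 0.9951298 , -0.02556902,  0.09519929, -0.46583897],
       [-0.09529883, -0.0027004 ,  0.99544505, -1.5556895 ],
       [ 0.        ,  0.        ,  0.        ,  1.        ]])}
{'clock': 0.1, 'qpos': array([-7.05094849e+01,  2.01211729e+01,  9.46711665e+01,  1.47709026e-03,
        6.52648489e+01, -4.84567093e+00]), 'joint_vel': array([-0.05071362, -0.14268516, -0.07792673,  0.04804103, -0.00409273,
        0.04648045]), 'effort': array([ 4.53077228e-04, -5.06829464e+01, -2.91875303e+01, -1.06785658e-04,
        2.64995484e-03,  5.01126820e-06]), 'tcp_pos': array([ 0.22659298, -0.50082834,  0.21012705]), 'ee_rot': array([-1.79943129e+02, -6.16696826e-03,  2.43355642e+01]), 'force': array([ 0.26424339,  0.53132315, -0.18587131]), 'torque': array([-0.0137688 ,  0.01158408,  0.01255943]), 'grasp_force': 0.0, 'grip_width': 0.08549135941813626} 0.0187
```

View pics/scene0.png

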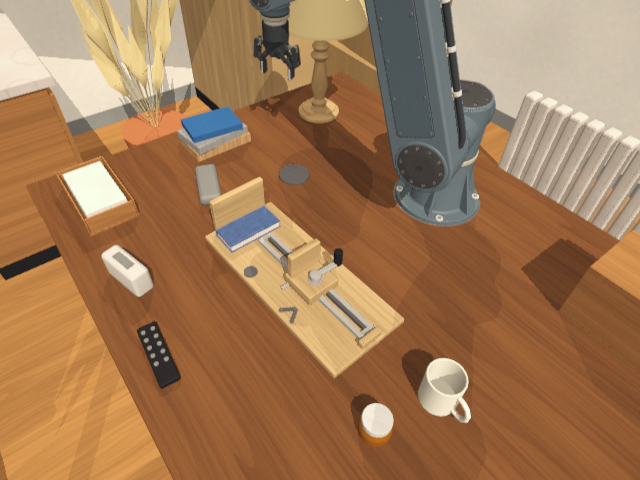

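View pics/top0.png

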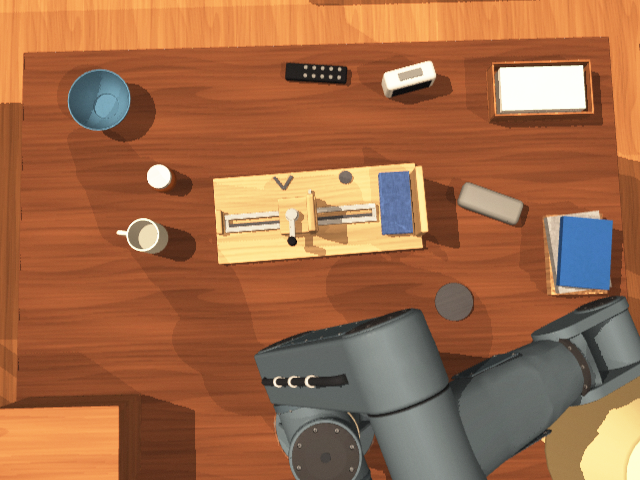

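The scene view shows the rack with the V near (288,313), the disc at (250,271) and the knob at (338,256). In the top view the V is at (284,183), the disc at (345,177), the pivot at (291,215), the knob at (292,241) and the panel near u=312. Next I'll enlarge both.

```bash
python3 - <<'E'
import cv2
t=cv2.imread('pics/top0.png')[160:250,265:365]; cv2.imwrite('pics/tz.png',cv2.resize(t,None,fx=6.5,fy=6.5,interpolation=cv2.INTER_CUBIC))
t=cv2.imread('pics/scene0.png')[230:330,235:365]; cv2.imwrite('pics/sz.png',cv2.resize(t,None,fx=6,fy=6,interpolation=cv2.INTER_CUBIC))
E
```

```text
(no output)
```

View pics/tz.png

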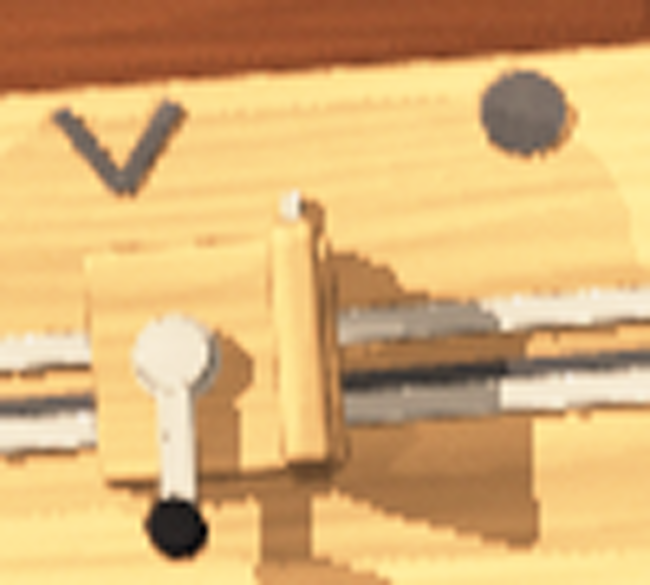

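View pics/sz.png

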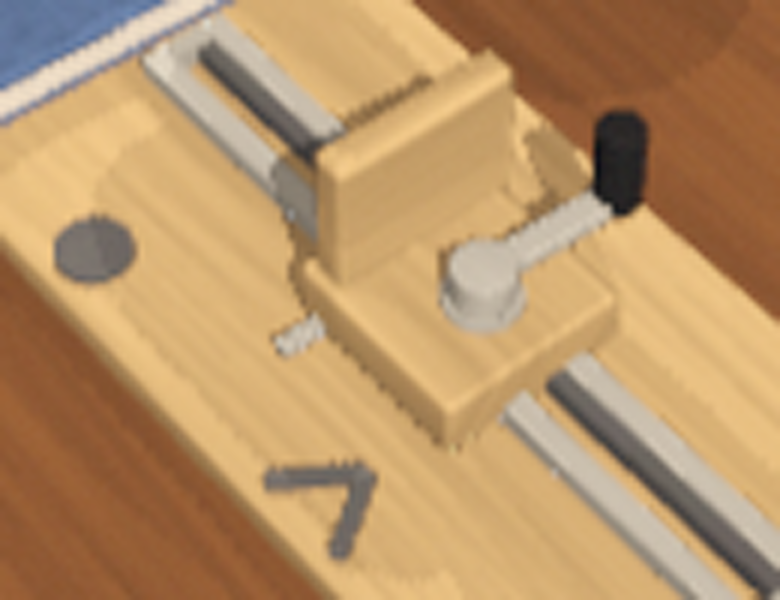

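The top crop shows the V tip at (125,192), the pointer end at (290,192), the pivot at (175,355) and the knob at (178,527). The scene crop shows the V tip at (373,470), the pointer at (283,347), the pivot at (484,258) and the knob top at (621,122).

```bash
cat >> h.py <<'E'
T=lambda u,v:('top0.png',265+(u+.5)/6.5-.5,160+(v+.5)/6.5-.5)
S=lambda u,v:('scene0.png',235+(u+.5)/6-.5,230+(v+.5)/6-.5)
E
python3 - <<'E'
from h import *
np.set_printoptions(precision=4,suppress=True)
for n,a,b,z in [('vee',T(125,194),S(374,468),.022),('ptr',T(290,192),S(280,347),.03),('piv',T(175,350),S(484,258),.074),('knob',T(178,527),S(621,122),.110),('panelA',T(293,222),S(335,158),.12),('panelB',T(307,462),S(500,65),.12)]:
    print(n,tri(a,b),atz(*a,z),atz(*b,z))
# rail edges: top image
a=atz('top0.png',219,214.5,.018);
for p in [(214,179.5),(415,164),(219,263.5),(424,248.5)]: print(atz('top0.png',*p,.018))
E
```

```text
vee [0.5825 0.0906 0.0216] [0.5826 0.0904 0.022 ] [0.5825 0.091  0.022 ]
ptr [0.5809 0.0253 0.0284] [0.5804 0.0255 0.03  ] [0.5818 0.0261 0.03  ]
piv [0.5132 0.0691 0.0788] [0.5137 0.0694 0.074 ] [0.5108 0.066  0.074 ]
knob [0.4441 0.0672 0.1105] [0.4436 0.0678 0.11  ] [0.4443 0.0663 0.11  ]
panelA [0.5526 0.0235 0.1229] [0.554  0.0228 0.12  ] [0.5504 0.0224 0.12  ]
panelB [0.4666 0.0191 0.1158] [0.4653 0.0198 0.12  ] [0.4698 0.0212 0.12  ]
[0.6136 0.2687 0.018 ]
[ 0.6404 -0.2466  0.018 ]
[0.3983 0.258  0.018 ]
[ 0.4231 -0.2608  0.018 ]
```

Request:
{"name": "drive_tool", "arguments": {"series": [[[0,0,0,0.5,-0.5,0,-1],[0,0,0,1,-1,0,-1],[0,0,0,1,-1,0,-1],[0,0,0,1,-1,0,-1],[0,0,0,1,-1,0,-1],[0,0,0,1,-1,0,-1],[0,0,0,1,-1,0,-1],[0,0,0,1,-1,0,-1],[0,0,0,1,-1,0,-1],[0,0,0,1,-1,0,-1],[0,0,0,1,-1,0,-1],[0,0,0,1,-1,0,-1],[0,0,0,1,-1,0,-1],[0,0,0,1,-1,0,-1],[0,0,0,1,-1,0,-1],[0,0,0,1,-1,0,-1],[0,0,0,1,-1,0,-1],[0,0,0,1,-1,0,-1],[0,0,0,1,-1,0,-1],[0,0,0,1,-1,0,-1]]]}}

```text
clock: 2.1
tcp_pos: [0.4207, 0.0167, 0.2105]
ee_rot: [-180.0, 0.0, 24.4]
force: [0.7, 0.3, -0.5]
grip_width: 0.0853
grasp_force: 0.0
```

Request:
{"name": "drive_tool", "arguments": {"series": [[[0,0,0,1,-1,0,-1],[0,0,0,0.9,-0.9,0,-1],[0,0,-0.18,0,0,0,-1],[0,0,-0.18,0,0,0,-1],[0,0,-0.18,0,0,0,-1],[0,0,-0.18,0,0,0,-1],[0,0,-0.18,0,0,0,-1],[0,0,-0.18,0,0,0,-1],[0,0,-0.18,0,0,0,-1],[0,0,-0.18,0,0,0,-1],[0,0,-0.18,0,0,0,-1],[0,0,-0.18,0,0,0,-1],[0,0,-0.18,0,0,0,-1],[0,0,-0.18,0,0,0,-1],[0,0,-0.18,0,0,0,-1],[0,0,-0.18,0,0,0,-1],[0,0,-0.18,0,0,0,-1],[0,0,-0.18,0,0,0,-1],[0,0,-0.18,0,0,0,-1],[0,0,-0.18,0,0,0,-1]]]}}

```text
clock: 4.1
tcp_pos: [0.4394, 0.0657, 0.2104]
ee_rot: [180.0, -0.0, 170.5]
force: [-0.1, 0.6, -0.2]
grip_width: 0.0852
grasp_force: 0.0
```

Request:
{"name": "drive_tool", "arguments": {"series": [[[0,0,-0.18,0,0,0,0],[0,0,-0.1,0,0,0,0],[0,0,0,0,0,0,0],[0,0,0,0,0,0,0]]]}}

```text
clock: 4.5
tcp_pos: [0.4397, 0.0656, 0.2105]
ee_rot: [180.0, -0.0, -177.4]
force: [0.2, -0.1, 0.5]
grip_width: 0.0427
grasp_force: 0.0
```

```bash
python3 - <<'E'
from h import *
snap('wrist','w1.png'); s=ctrl.read_state(); print(s['tcp_pos'],s['ee_rot'],s['grip_width'],s['clock'],s['force'])
for n,p in dict(knob=(.444,.067,.11),vee=(.5825,.0906,.022),ptr=(.581,.0255,.0285)).items(): print(n,proj('w1.png',p))
E
```

```text
[0.43987478 0.06548705 0.21055506] [ 1.79996439e+02 -8.69991312e-03 -1.77384681e+02] 0.04286763040552595 4.55 [ 0.69991523 -0.26802861 -0.00620389]
knob (np.float64(331.6364865986306), np.float64(236.9918413493718))
vee (np.float64(348.5236458105855), np.float64(343.9085100298019))
ptr (np.float64(281.0591528155686), np.float64(343.704761428073))
```

View pics/w1.png

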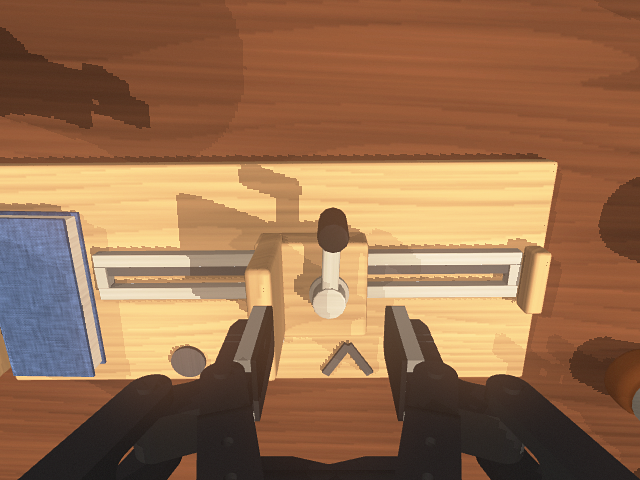

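The wrist view has the knob top at (332,232), the V tip at (348,343) and the pivot at (330,300). These match the predicted positions to within about 1 mm, so I'll descend and grip the knob.

Request:
{"name": "drive_tool", "arguments": {"series": [[[0,0,0,-0.2,0.07,0.5,0],[0,0,0,0,0,1,0],[0,0,0,0,0,1,0],[0,0,0,0,0,1,0],[0,0,0,0,0,1,0],[0,0,0,0,0,1,0],[0,0,0,0,0,0.6,0],[0,0,0,0,0,0.3,0],[0,0,0,0,0,0,0],[0,0,0,0,0,0,0.6],[0,0,0,0,0,0,0.8],[0,0,0,0,0,0,0.8],[0,0,0,0,0,0,0.8],[0,0,0,0,0,0,0.8]]], "squeeze": 25}}

```text
clock: 5.95
tcp_pos: [0.4445, 0.067, 0.0833]
ee_rot: [180.0, 0.1, -177.3]
force: [-2.2, 2.1, 7.0]
grip_width: 0.0203
grasp_force: 24.5
```

Request:
{"name": "drive_tool", "arguments": {"series": [[[0,0,0.09,-0.008,0.24,0,0.8],[0,0,0.09,-0.008,0.24,0,0.8],[0,0,0.09,-0.008,0.24,0,0.8],[0,0,0.09,-0.008,0.24,0,0.8],[0,0,0.09,-0.008,0.24,0,0.8],[0,0,0.09,-0.008,0.24,0,0.8],[0,0,0.09,-0.008,0.24,0,0.8],[0,0,0.09,-0.008,0.24,0,0.8]]]}}

```text
clock: 6.75
tcp_pos: [0.4541, 0.1037, 0.0834]
ee_rot: [179.9, 0.1, 150.2]
force: [2.5, -3.0, 3.8]
grip_width: 0.0199
grasp_force: 24.3
```

Request:
{"name": "drive_tool", "arguments": {"series": [[[0,0,0.09,-0.008,0.24,0,0.8],[0,0,0.09,-0.008,0.24,0,0.8],[0,0,0.09,-0.008,0.24,0,0.8],[0,0,0.09,-0.008,0.24,0,0.8],[0,0,0.09,-0.008,0.24,0,0.8],[0,0,0.09,-0.008,0.24,0,0.8],[0,0,0.09,-0.008,0.24,0,0.8],[0,0,0.09,-0.008,0.24,0,0.8],[0,0,0.09,-0.008,0.24,0,0.8],[0,0,0.09,-0.008,0.24,0,0.8],[0,0,0.09,-0.008,0.24,0,0.8],[0,0,0.09,-0.008,0.24,0,0.8],[0,0,0.09,-0.008,0.24,0,0.8],[0,0,0.09,-0.008,0.24,0,0.8],[0,0,0,0,0,0,0.8]]]}}

```text
clock: 8.25
tcp_pos: [0.5093, 0.1378, 0.0834]
ee_rot: [179.8, 0.0, 93.6]
force: [4.9, -4.0, 2.8]
grip_width: 0.0201
grasp_force: 24.5
```

Request:
{"name": "drive_tool", "arguments": {"series": [[[0,0,0.04,0,0.12,0,0.8],[0,0,0.02,0,0.08,0,0.8],[0,0,0,0,0.05,0,0.8],[0,0,0,0,0,0,0.8]]]}}

```text
clock: 8.65
tcp_pos: [0.5125, 0.1379, 0.0832]
ee_rot: [180.0, 0.0, 91.1]
force: [-2.5, -3.1, 8.0]
grip_width: 0.0202
grasp_force: 25.0
```

Request:
{"name": "drive_tool", "arguments": {"series": [[[0,0,0,0,0.1,0,0.8],[0,0,0,0,0.1,0,0.8],[0,0,0,0,0,0,0.8]]]}}

```text
clock: 8.95
tcp_pos: [0.513, 0.1378, 0.0828]
ee_rot: [-179.5, 0.1, 91.1]
force: [-20.6, -3.7, 19.3]
grip_width: 0.02
grasp_force: 26.6
```

Request:
{"name": "drive_tool", "arguments": {"series": [[[0,0,0,0,-0.2,0,0.8],[0,0,0,0,0,0,-0.2],[0,0,0,0,0,0,-0.2],[0,0,0,0,0,0,-0.2],[0,0,0,0,0,-0.5,-0.2],[0,0,0,0,0,-1,-0.2],[0,0,0,0,0,-1,-0.2],[0,0,0,0,0,-1,-0.2],[0,0,0,0,0,-0.5,-0.2],[0,0,0,-0.9,0,0,-0.2],[0,0,0,-1,0,0,-0.2],[0,0,0,-1,0,0,-0.2],[0,0,0,-1,0,0,-0.2],[0,0,0,-1,0,0,-0.2],[0,0,0,-0.9,0.1,0,-0.2],[0,0,0,0,0,0,-0.2]]]}}

```text
clock: 10.55
tcp_pos: [0.5166, 0.0208, 0.1626]
ee_rot: [-180.0, 0.0, 90.8]
force: [-0.5, 0.2, 0.1]
grip_width: 0.051
grasp_force: 0.0
```

Request:
{"name": "drive_tool", "arguments": {"series": [[[0,0,-0.185,0,0,0,-0.2],[0,0,-0.185,0,0,0,-0.2],[0,0,-0.185,0,0,0,-0.2],[0,0,-0.185,0,0,0,-0.2],[0,0,-0.185,0,0,0,-0.2],[0,0,-0.185,0,0,0,-0.2],[0,0,-0.185,0,0,0,-0.2],[0,0,-0.185,0,0,0,-0.2],[0,0,-0.185,0,0,0,-0.2],[0,0,-0.185,0,0,0,-0.2],[0,0,-0.185,0,0,0,-0.2],[0,0,0,0,0,0,-0.2],[0,0,0,0,0,0,-0.2]]]}}

```text
clock: 11.85
tcp_pos: [0.5164, 0.0228, 0.1626]
ee_rot: [180.0, -0.0, -177.7]
force: [0.4, 0.3, 0.5]
grip_width: 0.0514
grasp_force: 0.0
```

```bash
python3 - <<'E'
from h import *
snap('wrist','w2.png'); 
for n,p in dict(knob=(.509,.138,.11),piv=(.5125,.0703,.074),vee=(.5825,.0906,.022),ptr=(.581,.0255,.0285)).items(): print(n,proj('w2.png',p))
E
```

```text
knob (np.float64(539.1386419770922), np.float64(252.20186991450308))
piv (np.float64(404.8710276781252), np.float64(233.4742234838979))
vee (np.float64(410.22752466669203), np.float64(296.8546726068653))
ptr (np.float64(329.8269074818703), np.float64(295.94344812350084))
```

View pics/w2.png

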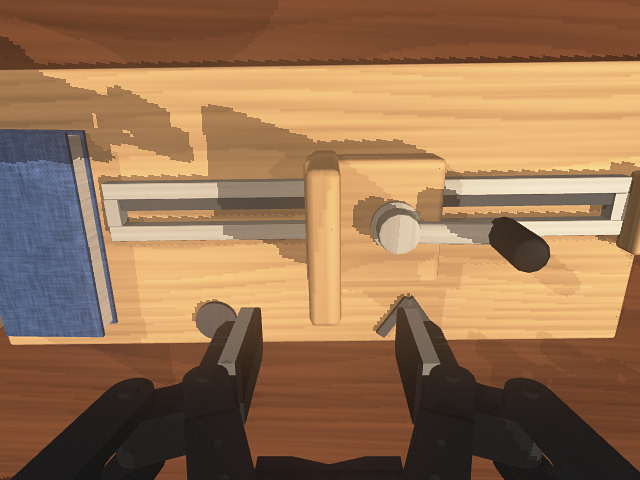

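The lever now points along the rail, with the knob at about (530,250). The panel lies between the fingers at u≈322 and the V tip is at about (406,296). I'll descend and grip the panel.

Request:
{"name": "drive_tool", "arguments": {"series": [[[0,0,0,0,0,0.5,-0.2],[0,0,0,0,0,1,-0.2],[0,0,0,0,0,1,-0.2],[0,0,0,0,0,0.7,-0.2],[0,0,0,0,0,0.2,-0.2],[0,0,0,0,0,0,0.4],[0,0,0,0,0,0,0.8],[0,0,0,0,0,0,0.9],[0,0,0,0,0,0,0.9],[0,0,0,0,0,0,0.9],[0,0,0,0,0,0,0.9],[0,0,0,0,0,0,0.9]]], "squeeze": 40}}

```text
clock: 13.1
tcp_pos: [0.5169, 0.0221, 0.0954]
ee_rot: [-180.0, 0.1, -177.5]
force: [-1.4, -3.8, 6.5]
grip_width: 0.0167
grasp_force: 39.6
```

Request:
{"name": "drive_tool", "arguments": {"series": [[[0,0,0,0,0.15,0,0.9],[0,0,0,0,0.25,0,0.9],[0,0,0,0,0.35,0,0.9],[0,0,0,0,0.35,0,0.9],[0,0,0,0.01,0.35,0,0.9],[0,0,0,0,0.35,0,0.9],[0,0,0,0.01,0.35,0,0.9],[0,0,0,0,0.35,0,0.9],[0,0,0,0,0.35,0,0.9],[0,0,0,0,0.25,0,0.9],[0,0,0,0,0.15,0,0.9],[0,0,0,0,0,0,0.9],[0,0,0,0,0,0,0.9]]]}}

```text
clock: 14.4
tcp_pos: [0.5134, 0.0871, 0.0953]
ee_rot: [-180.0, 0.0, -177.5]
force: [-2.0, -3.4, 7.4]
grip_width: 0.0161
grasp_force: 39.8
```

```bash
python3 - <<'E'
from h import *
s=ctrl.read_state(); print(s['tcp_pos'],s['force'])
t=snap('top','t3.png')['color'][160:250,265:365,::-1]; c=snap('scene','s3.png')['color'][230:330,235:365,::-1]
a=cv2.resize(t[5:55,0:60],None,fx=6.5,fy=6.5,interpolation=cv2.INTER_CUBIC);b=cv2.resize(c[40:100,20:85],None,fx=6,fy=6,interpolation=cv2.INTER_CUBIC)
o=np.zeros((370,800,3),np.uint8);o[:a.shape[0],:a.shape[1]]=a;o[:b.shape[0],400:400+b.shape[1]]=b;cv2.imwrite('pics/c3.png',o)
E
```

```text
[0.51342429 0.08708061 0.09534672] [-1.97512838 -3.39680623  7.3839559 ]
```

View pics/c3.png

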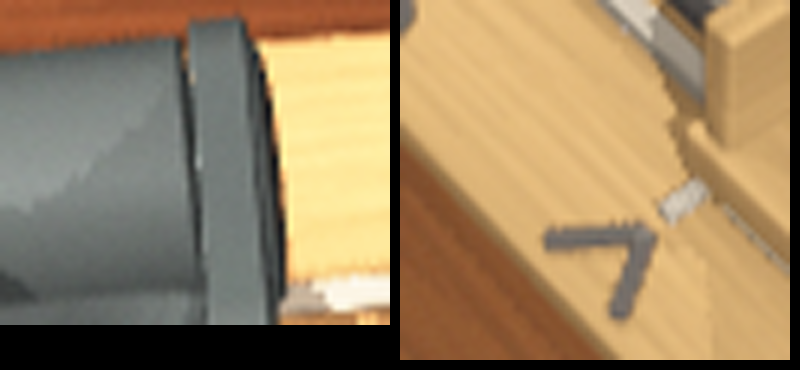

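The top view is blocked by the arm. The scene crop shows the pointer end at about (664,214) and the V tip at (655,231), close to in line.

```bash
python3 - <<'E'
from h import *
c=cv2.imread('pics/s3.png')
def S3(u,v): return ('s3.png',255+(u-400+.5)/6-.5,270+(v+.5)/6-.5)
ex=np.array([np.cos(.05),np.sin(.05)]);ey=np.array([-np.sin(.05),np.cos(.05)])
def r(p,z):
    q=atz(*S3(*p),z)[:2]; return np.round([q@ex,q@ey],4)
for n,p,z in [('vtip',(655,231),.022),('v1',(547,241),.022),('v2',(620,316),.022)]: print(n,r(p,z))
for z in(.026,.0285,.031): print(z,r((664,214),z),r((703,189),z))
# change of pointer between pictures at z .0285
q=atz(*S(280,347),.0285)[:2];print('before',q@ex,q@ey)
# lower deviation px per mm
a=proj('s3.png',(.58,.09,.0285));b=proj('s3.png',(.58-.00005,.091,.0285));print((np.array(b)-a)*6)
E
```

```text
vtip [0.5868 0.0631]
v1 [0.6221 0.0402]
v2 [0.6213 0.0848]
0.026 [0.5809 0.0613] [0.5617 0.0618]
0.0285 [0.582  0.0627] [0.5628 0.0632]
0.031 [0.5831 0.0641] [0.5639 0.0645]
before 0.5817474508417778 -0.0039004729181187554
[1.61957407 1.65756537]
```

Request:
{"name": "drive_tool", "arguments": {"series": [[[0,0,0,0,0,0,-0.2],[0,0,0,0,0,0,-0.2],[0,0,0,0,0,0,-0.2],[0,0,0,0,0,0,-0.2],[0,0,0,0,0,-0.5,-0.2],[0,0,0,0,0,-1,-0.2],[0,0,0,0,0,-1,-0.2],[0,0,0,0,0,-0.9,-0.2],[0,0,0,0.8,0,0,-0.2],[0,0,0,1,0,0,-0.2],[0,0,0,0.2,0,0,-0.2],[0,0,0,0,0,0,-0.2]]]}}

```text
clock: 15.7
tcp_pos: [0.4735, 0.0855, 0.1633]
ee_rot: [180.0, 0.1, -177.5]
force: [0.6, -0.5, 0.1]
grip_width: 0.0511
grasp_force: 0.0
```

```bash
python3 - <<'E'
from h import *
s=ctrl.read_state(); print(s['tcp_pos'],s['ee_rot'])
w=snap('wrist','w4.png')['color'][:,:,::-1]
print(proj('w4.png',(.5825,.0906,.022)))
cv2.imwrite('pics/c4.png',cv2.resize(w[220:380,220:420],None,fx=3.75,fy=3.75,interpolation=cv2.INTER_CUBIC))
E
```

```text
[0.4734602  0.08551783 0.16325836] [ 1.79997435e+02  5.47286002e-02 -1.77482058e+02]
(np.float64(329.95856031221456), np.float64(339.6322392316946))
```

View pics/c4.png

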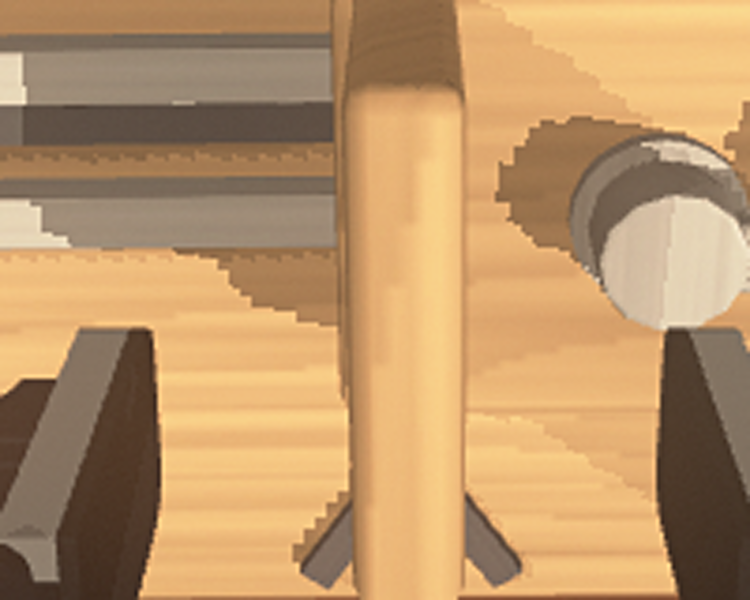

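The panel hides the pointer. The V's arm ends at (300,570) and (522,570) look symmetric about the panel's edges at u=353 and u=463.

```bash
python3 - <<'E'
from h import *
ey=np.array([-np.sin(.05),np.cos(.05)]);ex=np.array([np.cos(.05),np.sin(.05)])
W=lambda u,v:('w4.png',220+(u+.5)/3.75-.5,220+(v+.5)/3.75-.5)
for n,u,v,z in [('vL',300,570,.022),('vR',522,570,.022),('panL',355,450,.12),('panR',465,450,.12),('panL2',347,100,.12),('panR2',462,100,.12)]:
    q=atz(*W(u,v),z)[:2];print(n,np.round([q@ex,q@ey],4))
# world y-axis direction check of rack yaw: rail/lever
E
```

```text
vL [0.6181 0.0349]
vR [0.6184 0.0862]
panL [0.5239 0.0526]
panR [0.524  0.0693]
panL2 [0.4674 0.0525]
panR2 [0.4675 0.0686]
```

The V's mid-line and the panel's mid-plane agree to about 0.3 mm, so I'll close the lever.

Request:
{"name": "drive_tool", "arguments": {"series": [[[0,0,0.185,0,0,0,-0.2],[0,0,0.185,0,0,0,-0.2],[0,0,0.185,0,0,0,-0.2],[0,0,0.185,0,0,0,-0.2],[0,0,0.185,0,0,0,-0.2],[0,0,0.185,0,0,0,-0.2],[0,0,0.185,0,0,0,-0.2],[0,0,0.185,0,0,0,-0.2],[0,0,0.185,0,0,0,-0.2],[0,0,0.185,0,0,0,-0.2],[0,0,0.185,0,0,0,-0.2],[0,0,0,0.9,0.3,0,-0.2],[0,0,0,1,0.3,0,-0.2],[0,0,0,1,0.3,0,-0.2],[0,0,0,1,0.3,0,-0.2],[0,0,0,1,0.4,0,-0.2],[0,0,0,0.9,0.3,0,-0.2],[0,0,0,0,0,0,-0.2],[0,0,0,0,0,0,-0.2]]]}}

```text
clock: 17.65
tcp_pos: [0.5096, 0.202, 0.1623]
ee_rot: [-180.0, 0.0, 91.0]
force: [0.2, 0.2, 0.0]
grip_width: 0.0515
grasp_force: 0.0
```

Request:
{"name": "drive_tool", "arguments": {"series": [[[0,0,0,0.03,0,0.5,-0.2],[0,0,0,0,0,1,-0.2],[0,0,0,0,0,1,-0.2],[0,0,0,0,0,1,-0.2],[0,0,0,0,0,0.4,-0.2],[0,0,0,0,0,0,-0.2],[0,0,0,0,0,0,0.4],[0,0,0,0,0,0,0.8],[0,0,0,0,0,0,0.8],[0,0,0,0,0,0,0.8],[0,0,0,0,0,0,0.8],[0,0,0,0,0,0,0.8]]], "squeeze": 25}}

```text
clock: 18.85
tcp_pos: [0.509, 0.2028, 0.0856]
ee_rot: [-180.0, -0.0, 90.9]
force: [-6.1, -0.5, 6.1]
grip_width: 0.0196
grasp_force: 24.2
```

Request:
{"name": "drive_tool", "arguments": {"series": [[[0,0,0,0,0,0,0.4],[0,0,0,0,0,0,0.4],[0,0,-0.09,-0.008,-0.24,0,0.4],[0,0,-0.09,-0.008,-0.24,0,0.4],[0,0,-0.09,-0.008,-0.24,0,0.4],[0,0,-0.09,-0.008,-0.24,0,0.4],[0,0,-0.09,-0.008,-0.24,0,0.4],[0,0,-0.09,-0.008,-0.24,0,0.4],[0,0,-0.09,-0.008,-0.24,0,0.4],[0,0,-0.09,-0.008,-0.24,0,0.4],[0,0,-0.09,-0.008,-0.24,0,0.4],[0,0,-0.09,-0.008,-0.24,0,0.4],[0,0,-0.09,-0.008,-0.24,0,0.4],[0,0,-0.09,-0.008,-0.24,0,0.4]]]}}

```text
clock: 20.25
tcp_pos: [0.4594, 0.1793, 0.0851]
ee_rot: [179.9, 0.1, 139.7]
force: [1.3, 2.0, -0.2]
grip_width: 0.0257
grasp_force: 1.5
```

Request:
{"name": "drive_tool", "arguments": {"series": [[[0,0,-0.09,-0.008,-0.24,0,0.4],[0,0,-0.09,-0.008,-0.24,0,0.4],[0,0,-0.09,-0.008,-0.24,0,0.4],[0,0,-0.09,-0.008,-0.24,0,0.4],[0,0,-0.09,-0.008,-0.24,0,0.4],[0,0,-0.09,-0.008,-0.24,0,0.4],[0,0,-0.09,-0.008,-0.24,0,0.4],[0,0,-0.09,-0.008,-0.24,0,0.4],[0,0,-0.09,-0.008,-0.24,0,0.4],[0,0,-0.09,-0.008,-0.24,0,0.4],[0,0,-0.05,0,-0.15,0,0.4],[0,0,0,0,0,0,0.4]]]}}

```text
clock: 21.45
tcp_pos: [0.4427, 0.1319, 0.0849]
ee_rot: [180.0, 0.1, -177.7]
force: [0.2, 0.8, 0.6]
grip_width: 0.0255
grasp_force: 0.6
```

Request:
{"name": "drive_tool", "arguments": {"series": [[[0,0,0,0,-0.1,0,0.4],[0,0,0,0,-0.1,0,0.4],[0,0,0,0,0,0,0.4]]]}}

```text
clock: 21.75
tcp_pos: [0.4426, 0.1285, 0.0848]
ee_rot: [179.9, 0.0, -177.8]
force: [-2.8, 8.6, 2.6]
grip_width: 0.0259
grasp_force: 4.5
```

Request:
{"name": "drive_tool", "arguments": {"series": [[[0,0,0,0,-0.06,0,0.4],[0,0,0,0,0,0,0.4]]]}}

```text
clock: 21.95
tcp_pos: [0.4426, 0.1279, 0.0848]
ee_rot: [179.9, 0.0, -177.8]
force: [-2.2, 13.8, 2.9]
grip_width: 0.0256
grasp_force: 7.4
```

Request:
{"name": "drive_tool", "arguments": {"series": [[[0,0,0,0,0.18,0,0.4],[0,0,0,0,0,0,-0.2],[0,0,0,0,0,0,-0.2],[0,0,0,0,0,0,-0.2],[0,0,0,0,0,-0.5,-0.2],[0,0,0,0,0,-1,-0.2],[0,0,0,0,0,-1,-0.2],[0,0,0,0,0,-1,-0.2],[0,0,0,0,0,-1,-0.2],[0,0,0,0,0,-1,-0.2],[0,0,0,0,0,-1,-0.2],[0,0,0,0,-1,0,-0.2],[0,0,0,0,-1,0,-0.2],[0,0,0,0,-1,0,-0.2],[0,0,0,0,-1,0,-0.2],[0,0,0,0,-1,0,-0.2],[0,0,0,0,-1,0,-0.2],[0,0,0,0,-1,0,-0.2],[0,0,0,0,-1,0,-0.2],[0,0,0,0,-1,0,-0.2]]]}}

```text
clock: 23.95
tcp_pos: [0.4496, -0.0506, 0.2154]
ee_rot: [-180.0, 0.0, -177.7]
force: [-0.1, -0.2, 0.2]
grip_width: 0.0514
grasp_force: 0.0
```

Request:
{"name": "drive_tool", "arguments": {"series": [[[0,0,0,0,-1,0,-0.2],[0,0,0,0,-1,0,-0.2],[0,0,0,0,-1,0,-0.2],[0,0,0,0,-1,0,-0.2],[0,0,0,0,-1,0,-0.2],[0,0,0,0,-1,0,-0.2],[0,0,0,0,-1,0,-0.2],[0,0,0,0,-1,0,-0.2],[0,0,0,0,-1,0,-0.2],[0,0,0,0,-1,0,-0.2],[0,0,0,0,0,0,-0.2]]]}}

```text
clock: 25.05
tcp_pos: [0.4575, -0.2512, 0.2152]
ee_rot: [-180.0, 0.0, -177.8]
force: [-0.4, -0.1, -0.6]
grip_width: 0.0512
grasp_force: 0.0
```

```bash
python3 - <<'E'
from h import *
s=ctrl.read_state(); print(s['tcp_pos'],s['clock'])
t=snap('top','t5.png')['color'][160:250,240:340,::-1]; c=snap('scene','s5.png')['color'][270:330,255:320,::-1]
a=cv2.resize(t[:,:62],None,fx=6.5,fy=6.5,interpolation=cv2.INTER_CUBIC);b=cv2.resize(c,None,fx=6,fy=6,interpolation=cv2.INTER_CUBIC)
o=np.zeros((590,800,3),np.uint8);o[:a.shape[0],:a.shape[1]]=a;o[:b.shape[0],405:405+b.shape[1]]=b;cv2.imwrite('pics/c5.png',o)
E
```

```text
[ 0.45749752 -0.25120869  0.21517851] 25.05
```

View pics/c5.png

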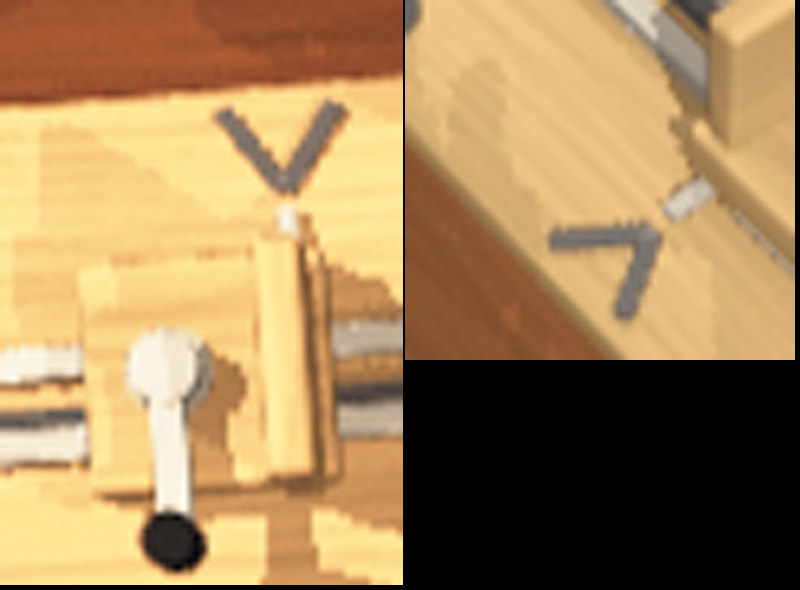

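The top crop shows the pointer at (288,218) directly below the V tip at (288,191), within about 1 mm. The lever is back across the rail, with the pivot at (167,370) and the knob at (173,540). I'll hand in.

```bash
python3 -c "
from cell import ctrl; print(ctrl.close_job())"
```

```text
the job is handed in; nothing more can be done
None
```

The bookend is set and clamped with its pointer within about 1 mm of the V marker's tip and the lever pushed back to its closed stop; the job was handed in at about 25 s, though I did not re-measure the surrounding objects afterwards.

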